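Click the aperture wheel to full field and open the shutter

TASK

The dish under the lamp of the small exposure stand is to get the full field of light. With the shutter still closed, click the stand's aperture wheel round with a fingertip on the tabs of its edge until the largest of its six holes rests under the lamp, then push the shutter's upright plate in as far as it goes. Push gently, pick nothing up, and leave the dish and the other things on the bench where they are.

Things in the scene. Friction and masses are not known exactly. Their poses are not given: they have to be found in the camera images.
- stand: Exposure stand, fixed to the table: white base 172 x 112 mm, its top 14 mm up; at the far end a white column, a black finned lamp head (45 mm across, top 152 mm up) on a flat black shutter housing. Origin on the table below the wheel's axis, z up, +x from there to lamp and column (base x -66 to 106, y -56 to 56 mm). Its -x side faces the robot; there the wheel is free from above.
- wheel (a joint): Angle of the black aperture wheel (rad), about the vertical axis through the stand's origin, growing anticlockwise seen from above; no end stops, turns either way. A sprung roller makes it rest at each multiple of pi/3 (60 deg); at 0 or any full turn the largest hole is under the lamp. 2 to 3 N at a tab moves it; pushed more than 30 deg from a rest it snaps on to the next by itself.
- wheel_centre (a point): Centre of the wheel's top face. Disc 100 mm across, 12 mm thick, 80 to 92 mm above the table, with six thumb tabs 13 mm wide standing out to 63.5 mm from the axis. At rest the tabs point 30, 90, 150, 210, 270 and 330 deg from the stand's +x; those at 150 and 210 are nearest the robot.
- large_hole (a point): Centre of the wheel's largest hole, on its top face; turns with the wheel. The holes sit in bright discs 34 mm from the axis; those of 24 (largest), 17, 12, 8, 5 and 3 mm diameter are under the lamp at wheel angles 0, 60, 120, 180, 240 and 300 deg.
- lamp_axis (a point): Where the lamp's vertical axis meets the wheel's top face, 34 mm from the wheel's axis on the stand's +x side, hidden from above by the lamp head.
- shutter (a joint): Travel of the shutter blade (m): 0 closed, 0.026 fully open against its stop; it slides along the stand's -y with about 1.2 N of friction and stays where it is left.
- shutter_plate (a point): Centre of the outer face of the shutter's upright black push plate, on the stand's +y side of the lamp: 26 mm wide (stand x), 5 mm thick, 98 to 131 mm above the table. Pushed along the stand's -y, to the lamp, it opens the shutter; it goes from 66 to 40 mm beside the lamp's axis. The wheel lies below its path: keep the fingertip over 95 mm above the table.
- dish: Clear Petri dish, 73 mm across, 12 mm high, loose on the base under the lamp; origin at the centre of its underside. Leave alone.
- dust_cap: Black round cap, 36 mm across, 14 mm high, loose on the front of the base beside the wheel; origin at the centre of its underside. Leave alone.
- loupe: Black stand loupe, 37 mm across, 31 mm high, loose on the table left of the stand; origin at the centre of its underside. Leave alone.
- coverslip_box: Small box, 37 x 37 x 18 mm, loose on the table; origin at the centre of its underside. Leave alone.
- tweezers: Steel tweezers, 114 mm long, lying loose near the table's front edge. Leave alone.
- marker: Marker pen, 124 mm long, 12 mm thick, lying loose in front of the stand. Leave alone.
- microscope_front (a point): The microscope's viewing tube where it comes nearest to the robot, 0.35 m above the table. The microscope fills the space behind it (y -0.15 to 0.35 m, up to 0.8 m high), left of the stand and behind it: swing the arm past on its near side, closer to the robot than this point. Leave alone.

How it is judged:
On the way, in this order (a step that is already met when the one before it is completed fails the run):
1. the largest hole rests under the lamp, the shutter still closed (horizontal distance between large_hole and lamp_axis below 0.002 m and value of joint shutter below 0.006 m), for 0.3 s.
2. the shutter is pushed fully open (value of joint shutter above 0.0235 m), for 0.2 s.
At the end, for the whole second after the job is handed in: The largest hole rests in its click under the lamp (centres within 2 mm, wheel still) and the shutter is open to its stop (at least 23.5 of 26 mm) (horizontal distance between large_hole and lamp_axis below 0.002 m and value of joint shutter above 0.0235 m and velocity of joint wheel between -0.05 and 0.05 rad/s); the robot touches nothing.
It fails at once if the shutter opened (more than 8 mm) while the largest hole was not under the lamp (centre more than 6 mm off) (value of joint shutter above 0.008 m and horizontal distance between large_hole and lamp_axis above 0.006 m).
It fails at once if the dish moved by more than 8 mm or was lifted (distance of dish from where it was at the start of the episode above 0.008 m).
It fails at once if the dust cap moved by more than 10 mm or was lifted (distance of dust_cap from where it was at the start of the episode above 0.01 m).
It fails at once if another loose thing on the bench moved by more than 15 mm or was lifted (distance of any of loupe, coverslip_box, tweezers, marker from where it was at the start of the episode above 0.015 m).
It fails at once if the stand was pushed with more than 30 N (contact force between any of the arm, the fingers and stand above 30 N).
It also fails if it takes over 51 s, if anything falls off the work surface, if the arm or the gripper's body presses on something with over 40 N, if the wrist force passes 120 N, or if a joint passes its speed limit or range.

ROBOT

A 6-joint arm with a two-finger parallel gripper is mounted at the origin on a cart in front of the work surface, level with it; the furniture and walls round the work are solid. World frame = base frame: x ahead of the robot, y to its left, z up, the work surface at z = 0. Lengths are in m, angles in rad, forces in N, time in s.
With the tool pointing down it reaches from about 0.35 to 0.975 m from the base axis. Payload 4.9 kg.
Tool frame: the origin (TCP) lies on the front face of the gripper's body, between the roots of the fingers; the fingertips stand ctrl.finger_overhang ahead of it and the grasp point (between the pads) lies 54 mm ahead of it (ctrl.finger_overhang is the distance from the TCP to the fingertips, in m); z points along the fingers, y is the line along which they close (so a half turn about z gives the same grasp; the last joint's range is limited). The gripper opens to 85 mm and grips with 20 to 120 N. Pads are 22 mm wide; open, the fingers measure 114 mm over their backs; the gripper's body (76 mm by 85 mm) begins 54 mm behind the grasp point. The pads swing forward as they close: fully open they stand 13 mm farther back than shut.
Start: joints at [1.193, 0.053, 1.613, -0, 1.476, -0.119], TCP at [0.16, 0.604, 0.304] pointing down, gripper open.
Joint ranges: [-3.01, 3.01], [-1.01, 2.22], [0.06, 2.58], [-1.02, 4.17], [0.09, 2.62], [-3.14, 3.14]. Speed limits (rad/s): [2.57, 2.57, 3.14, 3.14, 3.14, 3.14].

INTERFACE

Orientations are given as a rotation vector (axis times angle).
In Python, from station import ctrl, vision gives the robot as it stands. The module is installed in compiled form; this text tells all that it offers.
- The arm moves only by the tool drive_tool, never from a script. Its argument "rows" is a list of rows, each a list of 2 entries, a list of its own where there are three numbers: the shift along the tool's x, y, z in m, then the turn about the tool's z in rad. A call has 1 to 10 rows; each row shifts and turns the commanded pose from where the row before left it, along the tool's axes as they then stand; what a row does not reach is not made up. A row lasts 1/10 s, in which the tool goes at most 50 mm and 8.59 degrees, less where a joint would pass 70% of its speed; a pose out of reach is approached as far as the arm can. A call with a gripper value outside its range is refused whole. "jaw" is the closure, from 0 (fully open) to 1 (shut), set as the call begins (left out, the last holds). The fingers move at their own pace and stop on an object; "grip_force" is the grip in N (left out, the last holds). Time passes only in rows, so rows that do not move let the fingers close. It gives the time, the measured TCP pose, the force, the opening and the grip force at its end, in the units of the state.
- ctrl.get_obs(): the state, without advancing time (a new reading comes with each control period).
- vision.get_image(name): name is "scene" or "top"; returns a dict with "image" (420x560x3 uint8, blue, green, red), "vertical_fov" (degrees; the focal length in pixels is half the picture's height over the tangent of half this angle, whatever the lens; pixels are square), "cx", "cy" (the principal point, pixels), "R" (3x3) and "t" (3): a world point X has camera coordinates R X + t. Camera axes: x right, y down, z forward; pixel columns grow to the right and rows downward; lengths in m; the calibration is good to about 2 mm. A picture is of the moment at which its call begins. There is no depth.
- ctrl.finish_job(): hands the job in; it is judged then, once.
The state is a dict: "t": time; "q": joint angles; "dq": joint speeds; "effort": joint torques, N m; "tool_pos": TCP position; "tool_rot": TCP orientation; "contact_force": force on the tool from outside, world axes, zero at the start; "wrist_torque": the same for the moment, N m; "opening": finger opening in m; "grip_force": force on a finger pad.
Only numpy, scipy, OpenCV 4.12 (cv2) and the standard library are available. Lean on these libraries where they do the work, as an engineer would, in place of code of your own. Each camera call takes 0.05 s, during which the arm holds its last target. There are 200 camera calls.

## Working session

There is one attempt and no reset: what is moved stays moved. The work goes in short steps, Python scripts to look and compute and a tool call to move; the robot and the scene stay as the last step left them, time stands still between calls to the robot, and variables do not carry over. Pictures are saved under pics/ and viewed, at most 10 in all, crops included, and the job is handed in when it is done.

Besides the shell and the picture viewer there is one more tool, called after "Request:" as name(argument=value, ...) on one line, values as JSON. drive_tool: Moves the arm, as the interface text tells. Its arguments: {"type":"object","properties":{"rows":{"type":"array","items":{"type":"array"}},"jaw":{"type":"number"},"grip_force":{"type":"number"}},"required":["rows"]}

```bash
mkdir -p pics
python3 - <<'E'
from station import ctrl, vision
import cv2,pickle
for n in("scene","top"):
    d=vision.get_image(n);cv2.imwrite(f"pics/{n}0.png",d["image"]);pickle.dump(d,open(f"{n}0.pkl","wb"))
    print(n,d["vertical_fov"],d["cx"],d["cy"],d["R"].round(4).tolist(),d["t"])
o=ctrl.get_obs();print(o,ctrl.finger_overhang)
E
```

```text
scene 53.71957761092414 280.48940462754945 212.7143693534251 [[0.7852, -0.6192, 0.0043], [-0.2482, -0.3211, -0.914], [0.5674, 0.7166, -0.4058]] [-0.4718059   0.28342127  0.80925913]
top 48.108195450059696 284.93265777833705 209.69080367155286 [[-0.0201, -0.9998, -0.0062], [-0.9812, 0.0209, -0.1919], [0.192, 0.0022, -0.9814]] [-0.10255523  0.5310488   1.27899356]
{'t': 0.1, 'q': array([ 1.19301087e+00,  5.33230475e-02,  1.61415310e+00, -1.83322951e-05,
        1.47601867e+00, -1.18999591e-01]), 'dq': array([-0.00127757, -0.00419655, -0.00246005,  0.00114418,  0.00232798,
       -0.00070767]), 'effort': array([ 1.14427057e-03, -3.94905674e+01, -3.71363533e+01, -1.13977273e-04,
        3.91883572e-03, -1.44743780e-06]), 'tool_pos': array([0.15978495, 0.60378446, 0.30276801]), 'tool_rot': array([-4.05305575e-01, -3.11488305e+00,  2.90284340e-03]), 'contact_force': array([-0.59918989,  0.1589084 ,  0.35894956]), 'wrist_torque': array([-0.04880859,  0.01769362,  0.02495275]), 'grip_force': 0.0, 'opening': 0.08516801538281435} 0.0726
```

View pics/scene0.png

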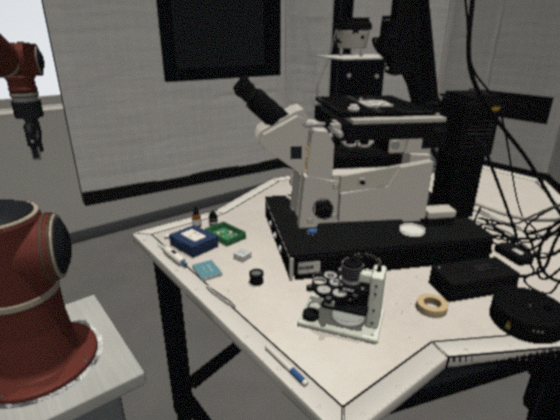

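View pics/top0.png

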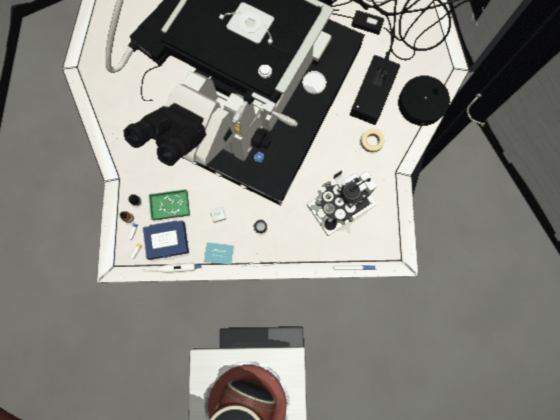

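The stand is near (343,203) in the top view and (345,300) in the scene view. The next picture enlarges both.

```bash
cat > h.py <<'E'
import numpy as np,cv2,pickle
def K(d):
    f=d["image"].shape[0]/2/np.tan(np.radians(d["vertical_fov"])/2); return f
def proj(d,X):
    c=np.atleast_2d(X)@d["R"].T+d["t"]; return c[:,:2]/c[:,2:]*K(d)+[d["cx"],d["cy"]]
def ray(d,u,v,z):
    r=d["R"].T@np.array([(u-d["cx"])/K(d),(v-d["cy"])/K(d),1]); o=-d["R"].T@d["t"]
    return o+r*(z-o[2])/r[2]
def load(n): return pickle.load(open(n,"rb"))
E
python3 - <<'E'
from h import *
a=load("top0.pkl");b=load("scene0.pkl")
A=cv2.resize(a["image"][160:245,300:390],None,fx=7,fy=7,interpolation=cv2.INTER_CUBIC)[:, :]
A=cv2.resize(A,(400,378));
B=cv2.resize(b["image"][245:345,290:396],(400,378),interpolation=cv2.INTER_CUBIC)
cv2.imwrite("pics/c0.png",np.hstack([A,B]))
print(ray(a,343,203,.09),ray(a,330,233,.014),ray(a,352,185,.15))
E
```

```text
[ 0.53654799 -0.27353059  0.09      ] [ 0.46497799 -0.24172373  0.014     ] [ 0.57205591 -0.29192556  0.15      ]
```

View pics/c0.png

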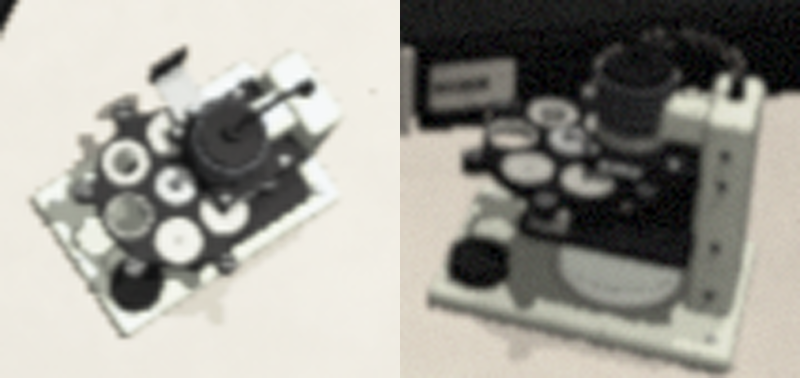

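Run:
```python
from h import *
from scipy.optimize import least_squares
a=load("top0.pkl");b=load("scene0.pkl")
P=np.array([[-66,56,14],[-66,-56,14],[106,-56,14],[34,0,152],[0,0,92]])/1e3
U=np.array([[32,198],[125,335],[340,200],[232,132],[175,185]])/[400/90,378/85]+[300,160]
def W(p,P=P):
    c,s=np.cos(p[2]),np.sin(p[2]);P=np.atleast_2d(P)
    return np.c_[p[0]+c*P[:,0]-s*P[:,1],p[1]+s*P[:,0]+c*P[:,1],P[:,2]]
Pb=np.array([[-66,-56,14],[106,-56,14],[-66,56,14]])/1e3; 
Ub=np.array([[432,300],[722,368]])
Ub=(Ub-[400,0])/[400/106,3.78]+[290,245]
# scene corners checked after
r=least_squares(lambda p:(proj(a,W(p))-U).ravel(),[.51,-.26,-.6])
print(r.x,np.degrees(r.x[2]),r.fun.reshape(-1,2).round(1).tolist())
p=r.x;np.save("p.npy",p)
print("scene corners crop",((proj(b,W(p,[[-.066,.056,.014],[-.066,-.056,.014],[.106,-.056,.014],[.106,.056,.014]]))-[290,245])*[400/106,3.78]).round())
# rectify wheel at z=.092: 280x280mm/ 4px per mm
def rect(d,z,S=400,m=.07):
    q=np.array([[m,m],[-m,m],[-m,-m],[m,-m]]) # stand x up
    dst=np.float32([[0,0],[0,S],[S,S],[S,0]])
    src=proj(d,W(p,np.c_[q,[z]*4])).astype(np.float32)
    return cv2.warpPerspective(d["image"],cv2.getPerspectiveTransform(src,dst),(S,S),flags=cv2.INTER_CUBIC)
cv2.imwrite("pics/r0.png",np.hstack([rect(a,.092),rect(b,.092)]))
for n,x in dict(marker=(355,267),loupe=(261,226)).items(): print(n,ray(a,*x,.01))
```

```text
[ 0.53923197 -0.26275913 -1.02148513] -58.52678659492152 [[-0.5, -0.8], [-0.1, 0.5], [0.8, -0.8], [0.1, 0.7], [-0.3, 0.4]]
scene corners crop [[ 78. 179.]
 [ 22. 286.]
 [326. 359.]
 [354. 238.]]
marker [ 0.36647397 -0.30943186  0.01      ]
loupe [ 0.49019196 -0.04311618  0.01      ]
```

View pics/r0.png

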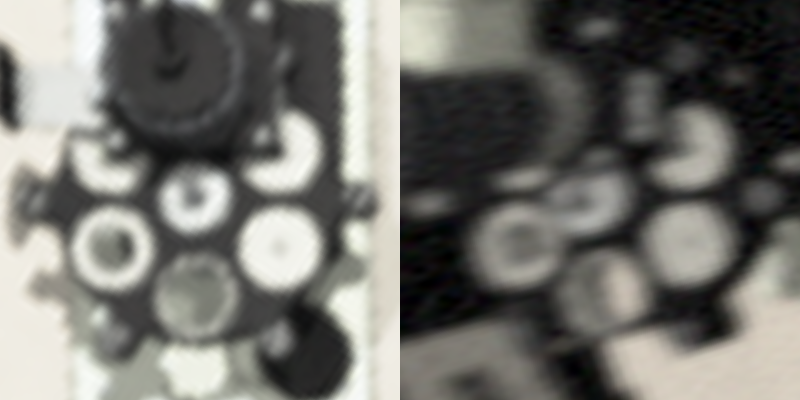

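Fit: stand origin ≈ (0.539, −0.263), yaw ≈ −58.5°. The greyish largest hole is at the rectified picture's (195,297), stand 180°, so the wheel is at 180° and needs three clicks. I'll swing over on the near side of the microscope with the fingers shut.

Request:
drive_tool(jaw=1, rows=[[[-0.018,-0.0375,0],0],[[-0.018,-0.0375,0],0],[[-0.018,-0.0375,0],0],[[-0.018,-0.0375,0],0],[[-0.018,-0.0375,0],0],[[-0.0375,-0.0245,0],0],[[-0.0375,-0.0245,0],0],[[-0.0375,-0.0245,0],0],[[-0.0375,-0.0245,0],0],[[-0.0375,-0.0245,0],0]])

```text
t: 1.1
tool_pos: [0.3495, 0.2318, 0.3037]
tool_rot: [0.405, 3.115, 0.0]
contact_force: [0.8, -0.3, 0.1]
opening: 0.0001
grip_force: 0.0
```

Request:
drive_tool(rows=[[[-0.0375,-0.0245,0],0],[[-0.02,-0.036,0],0],[[-0.02,-0.036,0],0],[[-0.02,-0.036,0],0],[[-0.02,-0.036,0],0],[[-0.02,-0.036,0],0],[[0,0,0],0.14],[[0,0,0],0.14],[[0,0,0],0.14],[[0,0,0],0.14]])

```text
t: 2.1
tool_pos: [0.4292, 0.0004, 0.3033]
tool_rot: [-1.259, -2.877, 0.0]
contact_force: [-1.3, 0.7, 0.2]
opening: -0.0002
grip_force: 0.0
```

Request:
drive_tool(rows=[[[0,0,0],0.14],[[0,0,0],0.06],[[0,0,0],0]])

```text
t: 2.4
tool_pos: [0.4292, 0.0006, 0.3034]
tool_rot: [-1.531, -2.742, 0.0]
contact_force: [0.7, -0.0, 0.5]
opening: 0.0001
grip_force: 0.0
```

Request:
drive_tool(rows=[[[-0.034,-0.021,0],0],[[-0.034,-0.021,0],0],[[-0.034,-0.021,0],0],[[-0.034,-0.021,0],0],[[-0.034,-0.021,0],0],[[-0.018,0.028,0.025],0],[[-0.018,0.028,0.025],0],[[-0.018,0.028,0.025],0],[[-0.018,0.028,0.025],0],[[0,0,0],0]])

```text
t: 3.4
tool_pos: [0.5625, -0.2007, 0.197]
tool_rot: [-1.523, -2.736, -0.0]
contact_force: [-0.5, -0.1, -0.6]
opening: -0.0001
grip_force: 0.0
```

Run:
```python
from h import *
from station import ctrl, vision
p=np.load("p.npy");o=ctrl.get_obs();T=o["tool_pos"]
c,s=np.cos(p[2]),np.sin(p[2]);d=T[:2]-p[:2];print(T,"stand",c*d[0]+s*d[1],-s*d[0]+c*d[1])
ims=[]
tip=T-[0,0,ctrl.finger_overhang]
for n,(w,h) in(("top",(100,94)),("scene",(130,122))):
    D=vision.get_image(n);pickle.dump(D,open(n+"1.pkl","wb"))
    q=proj(D,tip)[0];x,y=(q-[w/2,h*.6]).astype(int)
    im=cv2.resize(D["image"][y:y+h,x:x+w],(400,376),interpolation=cv2.INTER_CUBIC)
    k=((q-[x,y]+.5)*400/w).astype(int);cv2.circle(im,tuple(map(int,k)),3,(0,0,255),1);print(n,x,y,400/w,k);ims.append(im)
cv2.imwrite("pics/c1.png",np.hstack(ims))
```

```text
[ 0.56248107 -0.20068166  0.1970466 ] stand -0.04080654911859862 0.05223942788241543
top 266 135 4.0 [205 227]
scene 257 181 3.076923076923077 [203 228]
```

View pics/c1.png

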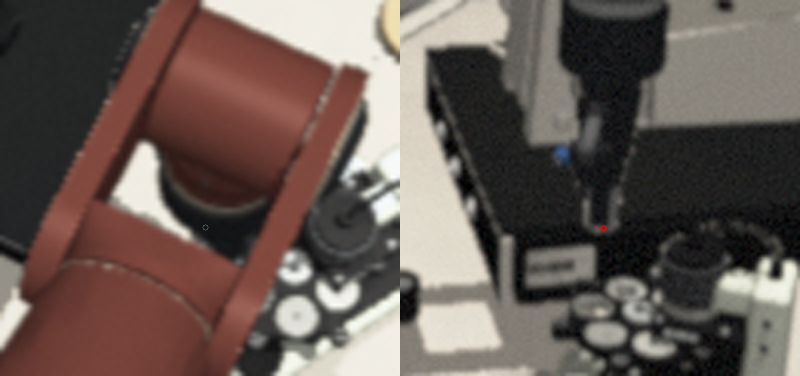

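Tip prediction matches the scene view: the tip is at crop (602,228), beside the wheel. Next I line up between the tabs at 90° and 150°, then go down.

Request:
drive_tool(rows=[[[-0.005,0.011,0],0],[[0,0,0.02],0],[[0,0,0.02],0],[[0,0,0],0],[[0,0,0],0]])

```text
t: 4.0
tool_pos: [0.5746, -0.2005, 0.1656]
tool_rot: [1.531, 2.741, 0.0]
contact_force: [-0.8, -0.2, -0.3]
opening: -0.0001
grip_force: 0.0
```

Request:
drive_tool(rows=[[[0,0,0.012],0],[[0,0,0],0],[[0.009,-0.0075,0],0],[[0.009,-0.0075,0],0],[[0.0045,-0.009,0],0],[[0.0045,-0.009,0],0],[[0.002,-0.01,0],0],[[0.002,-0.01,0],0],[[0,0,0],0]])

```text
t: 4.9
tool_pos: [0.5114, -0.2022, 0.1516]
tool_rot: [-1.533, -2.741, 0.001]
contact_force: [-0.0, 0.4, 0.3]
opening: -0.0002
grip_force: 0.0
```

Request:
drive_tool(rows=[[[0,-0.007,0],0],[[0,-0.007,0],0],[[0,0,0],0],[[0,0,0],0]])

```text
t: 5.3
tool_pos: [0.501, -0.2092, 0.1519]
tool_rot: [1.533, 2.742, 0.0]
contact_force: [0.5, -0.6, -0.3]
opening: -0.0
grip_force: 0.0
```

```bash
cat > look.py <<'E'
import sys
from h import *
from station import ctrl, vision
p=np.load("p.npy");o=ctrl.get_obs();T=o["tool_pos"]
c,s=np.cos(p[2]),np.sin(p[2]);d=T[:2]-p[:2];print(T.round(4),"stand",c*d[0]+s*d[1],-s*d[0]+c*d[1],o["contact_force"])
ims=[]
for n,(x,y,w,h) in(("top",(300,160,90,85)),("scene",(290,245,106,100))):
    D=vision.get_image(n)
    ims.append(cv2.resize(D["image"][y:y+h,x:x+w],(400,376),interpolation=cv2.INTER_CUBIC))
cv2.imwrite(sys.argv[1],np.hstack(ims))
E
python3 look.py pics/c2.png
```

```text
[ 0.501  -0.2092  0.1519] stand -0.06568017613501761 -0.004674470771391433 [ 0.50454989 -0.55713521 -0.28923648]
```

View pics/c2.png

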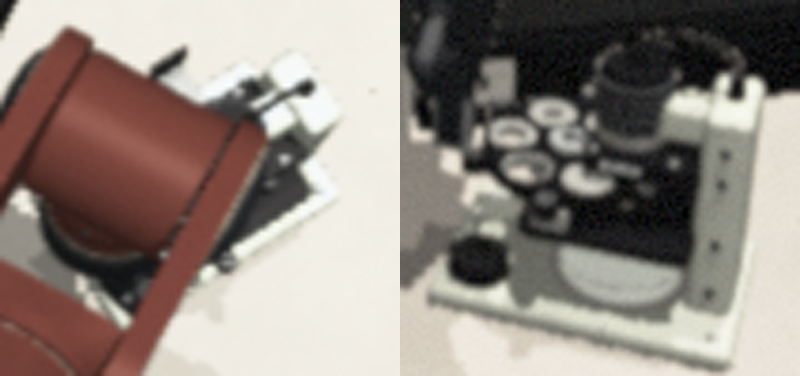

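The view shows the largest hole has moved on from crop (512,132) to (525,168), so one click is done. Two more follow with the same stroke.

Request:
drive_tool(rows=[[[0,0,-0.014],0],[[0,0,-0.014],0],[[-0.01,0.022,0],0],[[-0.01,0.022,0],0],[[-0.011,0.023,0],0],[[0,0,0],0],[[0,0,0.014],0],[[0,0,0.014],0],[[0,0,0],0]])

```text
t: 6.3
tool_pos: [0.5718, -0.1995, 0.1482]
tool_rot: [-1.529, -2.737, 0.001]
contact_force: [-1.7, 0.4, -0.4]
opening: 0.0001
grip_force: 0.0
```

Request:
drive_tool(rows=[[[0.009,-0.0075,0],0],[[0.009,-0.0075,0],0],[[0.0045,-0.009,0],0],[[0.0045,-0.009,0],0],[[0.002,-0.01,0],0],[[0.002,-0.01,0],0],[[0,-0.007,0],0],[[0,-0.007,0],0],[[0,0,0],0],[[0,0,0],0]])

```text
t: 7.3
tool_pos: [0.501, -0.2093, 0.152]
tool_rot: [1.533, 2.742, 0.0]
contact_force: [0.8, 0.7, 0.4]
opening: -0.0
grip_force: 0.0
```

```bash
python3 look.py pics/c3.png
```

```text
[ 0.501  -0.2093  0.152 ] stand -0.06558088761487922 -0.004672176020697808 [0.84651756 0.74356531 0.41661337]
```

View pics/c3.png

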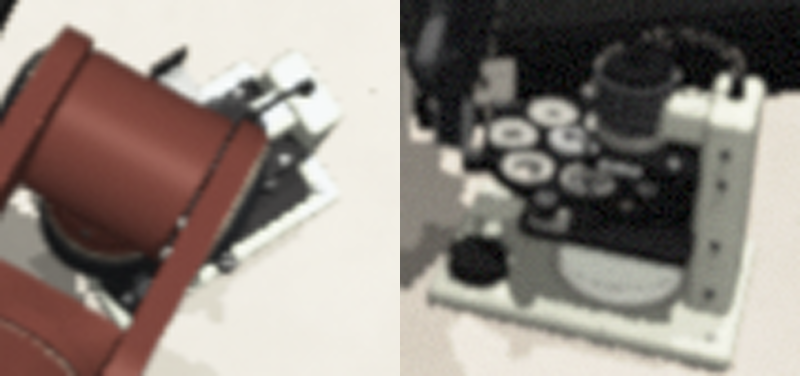

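The largest hole is now at crop (587,180), stand 300°, so two clicks are done. One is left.

Request:
drive_tool(rows=[[[0,0,-0.014],0],[[0,0,-0.014],0],[[-0.01,0.022,0],0],[[-0.01,0.022,0],0],[[-0.011,0.023,0],0],[[0,0,0],0],[[0,0,0.014],0],[[0,0,0.014],0],[[0,0,0],0]])

```text
t: 8.3
tool_pos: [0.5718, -0.1995, 0.1481]
tool_rot: [-1.529, -2.737, 0.001]
contact_force: [-0.8, 0.0, -1.8]
opening: -0.0003
grip_force: 0.0
```

Request:
drive_tool(rows=[[[0.009,-0.0075,0],0],[[0.009,-0.0075,0],0],[[0.0045,-0.009,0],0],[[0.0045,-0.009,0],0],[[0.002,-0.01,0],0],[[0.002,-0.01,0],0],[[0,-0.007,0],0],[[0,-0.007,0],0],[[0,0,0],0],[[0,0,0],0]])

```text
t: 9.3
tool_pos: [0.501, -0.2093, 0.152]
tool_rot: [1.533, 2.742, 0.0]
contact_force: [-0.0, 1.0, -0.1]
opening: 0.0002
grip_force: 0.0
```

Request:
drive_tool(rows=[[[0,0,-0.02],0],[[0,0,-0.03],0],[[0,0,-0.03],0],[[0.03,0,0],0],[[0.04,0,0],0],[[0.04,0,0],0],[[0,0,0],0],[[0,0,0],0]])

```text
t: 10.1
tool_pos: [0.4434, -0.1148, 0.2321]
tool_rot: [1.529, 2.743, -0.0]
contact_force: [-0.5, -0.0, -0.1]
opening: -0.0
grip_force: 0.0
```

```bash
python3 look.py pics/c4.png
```

```text
[ 0.4434 -0.1148  0.2321] stand -0.17619127737374385 -0.0044750572297606594 [-0.45738747 -0.04469926 -0.11785208]
```

View pics/c4.png

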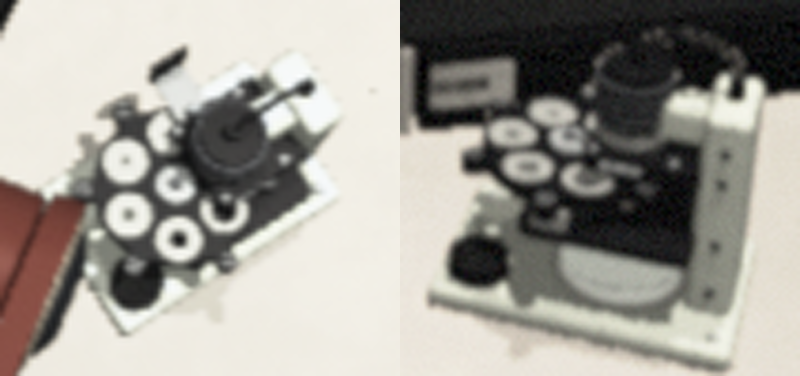

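The top view now shows the 17 and 12 mm holes at crop (222,212) and (178,240), so the largest is under the lamp and the shutter is still out. I go over the wheel to the shutter plate's outer side.

Request:
drive_tool(rows=[[[0,0,-0.03],0],[[-0.039,0.011,0],0],[[-0.039,0.011,0],0],[[-0.039,0.011,0],0],[[-0.039,0.011,0],0],[[-0.027,0.028,0],0],[[-0.027,0.028,0],0],[[0,0,0],0],[[0,0,0],0]])

```text
t: 11.1
tool_pos: [0.6393, -0.2429, 0.2604]
tool_rot: [-1.532, -2.74, 0.0]
contact_force: [-0.2, 0.4, -0.4]
opening: -0.0
grip_force: 0.0
```

Run:
```python
from h import *
from station import ctrl
p=np.load("p.npy");a=load("top0.pkl");c,s=np.cos(p[2]),np.sin(p[2])
o=ctrl.get_obs()
def S(X):
    d=X[:2]-p[:2]; return np.round([c*d[0]+s*d[1],-s*d[0]+c*d[1],X[2]],4)
print("tool",S(o["tool_pos"]),o["contact_force"])
for u,v in((150,76),(186,48)): print(S(ray(a,300+u/4.444,160+v/4.447,.131)))
```

```text
tool [0.0353 0.0957 0.2604] [-0.1715411   0.44574272 -0.38018009]
[0.0179 0.0599 0.131 ]
[0.046  0.0627 0.131 ]
```

Request:
drive_tool(rows=[[[0.002,0,0.024],0],[[0,0,0.024],0],[[0,0,0.025],0],[[0,0,0],0],[[0,-0.006,0],0],[[0,-0.006,0],0],[[0,-0.006,0],0],[[0,-0.006,0],0],[[0,0,0],0]])

```text
t: 12.0
tool_pos: [0.6168, -0.2534, 0.1902]
tool_rot: [1.532, 2.741, -0.0]
contact_force: [-0.4, -0.2, -0.4]
opening: 0.0002
grip_force: 0.0
```

Request:
drive_tool(rows=[[[0,-0.004,0],0],[[0,-0.004,0],0],[[0,-0.002,0],0],[[0,0,0],0]])

```text
t: 12.4
tool_pos: [0.6082, -0.258, 0.1887]
tool_rot: [-1.532, -2.742, 0.001]
contact_force: [0.6, -0.5, -0.9]
opening: -0.0005
grip_force: 0.1
```

Request:
drive_tool(rows=[[[0,-0.002,0],0],[[0,-0.002,0],0],[[0,0,0],0]])

```text
t: 12.7
tool_pos: [0.6049, -0.26, 0.1887]
tool_rot: [-1.532, -2.742, 0.0]
contact_force: [0.5, 0.0, 0.2]
opening: 0.0004
grip_force: 0.2
```

Request:
drive_tool(rows=[[[0,-0.002,0],0],[[0,0,0],0]])

```text
t: 12.9
tool_pos: [0.6035, -0.2609, 0.1888]
tool_rot: [1.532, 2.743, 0.001]
contact_force: [1.3, 0.7, 0.4]
opening: 0.0
grip_force: 1.2
```

Request:
drive_tool(rows=[[[0,-0.001,0],0],[[0,0,0],0]])

```text
t: 13.1
tool_pos: [0.6033, -0.2609, 0.1888]
tool_rot: [1.531, 2.742, 0.003]
contact_force: [4.8, 2.7, -1.8]
opening: 0.0004
grip_force: 2.8
```

Request:
drive_tool(rows=[[[0,-0.001,0],0],[[0,0,0],0],[[0,0,0],0]])

```text
t: 13.4
tool_pos: [0.6031, -0.261, 0.1889]
tool_rot: [1.53, 2.741, 0.005]
contact_force: [7.4, 3.0, -2.8]
opening: -0.0004
grip_force: 4.1
```

Request:
drive_tool(rows=[[[0,0.01,0],0],[[0,0.02,0],0],[[0,0.01,-0.02],0],[[0,0,-0.03],0],[[0,0,-0.03],0],[[0.027,-0.028,0],0],[[0.027,-0.028,0],0],[[0.039,-0.011,0],0],[[0.039,-0.011,0],0],[[0.039,-0.011,0],0]])

```text
t: 14.4
tool_pos: [0.4689, -0.1415, 0.2687]
tool_rot: [-1.533, -2.741, 0.002]
contact_force: [0.2, 0.1, 0.2]
opening: -0.0
grip_force: 0.0
```

Request:
drive_tool(rows=[[[0.039,0,0],0],[[0.03,0,0],0],[[0,0,0],0],[[0,0,0],0]])

```text
t: 14.8
tool_pos: [0.4341, -0.0833, 0.2692]
tool_rot: [1.53, 2.743, -0.002]
contact_force: [0.1, -0.5, -0.2]
opening: -0.0002
grip_force: 0.0
```

```bash
python3 look.py pics/c5.png
```

```text
[ 0.4341 -0.0833  0.2692] stand -0.20795911023798377 0.004035921094960024 [ 0.13941144 -0.48054721 -0.1977352 ]
```

View pics/c5.png

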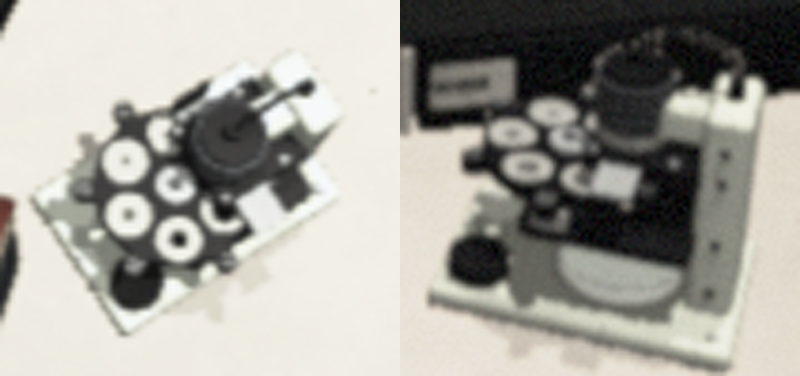

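Run:
```python
from h import *
from station import vision
p=np.load("p.npy");a=load("top0.pkl");b=vision.get_image("top");c,s=np.cos(p[2]),np.sin(p[2])
ys=np.arange(.085,.025,-.002)
for d in(a,b):
    g=cv2.cvtColor(d["image"],cv2.COLOR_BGR2GRAY); P=[]
    for y in ys:
        v=[]
        for x in np.arange(.022,.042,.002):
            v.append(proj(d,[p[0]+c*x-s*y,p[1]+s*x+c*y,.131])[0])
        v=np.float32(v);P.append(cv2.remap(g,v[:,:1],v[:,1:],cv2.INTER_LINEAR).mean())
    print([(int(round(y*1e3)),int(k)) for y,k in zip(ys,P)])
```

```text
[(85, 237), (83, 237), (81, 237), (79, 237), (77, 237), (75, 237), (73, 237), (71, 235), (69, 223), (67, 179), (65, 117), (63, 67), (61, 54), (59, 91), (57, 150), (55, 193), (53, 211), (51, 223), (49, 228), (47, 229), (45, 230), (43, 230), (41, 229), (39, 229), (37, 231), (35, 228), (33, 219), (31, 195), (29, 149), (27, 106)]
[(85, 238), (83, 238), (81, 238), (79, 238), (77, 238), (75, 238), (73, 238), (71, 237), (69, 237), (67, 237), (65, 237), (63, 237), (61, 236), (59, 237), (57, 237), (55, 237), (53, 237), (51, 237), (49, 237), (47, 236), (45, 232), (43, 208), (41, 151), (39, 91), (37, 61), (35, 83), (33, 139), (31, 167), (29, 145), (27, 107)]
```

The plate moved about 25 mm and met a firm stop at 8 N, so the shutter is fully open. I'm handing in.

```bash
python3 -c "
from station import ctrl
print(ctrl.finish_job())"
```

```text
the job is handed in; nothing more can be done
None
```

I handed the job in at about 15 s of the 51 s allowed: the wheel was clicked three steps until the largest hole was under the lamp, then the shutter was pushed about 25 mm to its stop with at most about 8 N read at the tool. The pictures show the dish and dust cap where they were. I did not re-check the other loose things, and the hand-in returned no verdict.

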